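Zero the torsion head and hold the belt tensioner back

TASK

Get the belt tensioner on the bench ready for a new belt: first turn the black torsion head on top of its spring housing until its pointer stands on the zero mark, and only then push the sprung arm back by its upright idler post, past the click of the ratchet pawl and on to its end stop. The job ends holding: finish with the gripper still pressing the post back close to the stop, so that your push and not the pawl carries the spring, with the head still at zero and the things standing around left where they are.

Things in the scene. Friction and masses are not known exactly. Their poses are not given: they have to be found in the camera images.
- tensioner_base: the fixed belt tensioner: aluminium plate 150 (x) x 300 (y) x 10 mm bolted to the bench, with a grey round spring housing, 72 mm across at the rim, top 52 mm above the bench. Origin: on the housing's vertical axis (pivot of the arm, axis of the torsion head), at bench level; the plate runs x -75..75, y -125..175 mm from it, z up. The ratchet pawl (top 32 mm high) lies at y -75 to -100 mm
- pulley (a point): centre of the top of the low belt pulley on the plate, 34 mm across, 44 mm above the bench; nothing to do with it
- stop_block (a point): centre of the top of the arm's end stop, a steel block 18 mm wide with a rubber buffer, 32 mm above the bench
- torsion_head (a joint): angle (rad) of the torsion head, a black disc 46 mm across, its top 60 mm above the bench, with a bar grip on it. 0 = white pointer line on the zero mark; positive = counter-clockwise seen from above. At angle a the bar's length lies along the base frame's x axis turned by a about z. Starts 0.5 to 1.3 off zero, turns within +-1.7 against 0.04 N m friction, stays where it is left
- head_grip (a point): point on the head's axis, in the middle of its bar grip, 72 mm above the bench; the bar is 12 mm wide, 44 mm long and stands from 60 to 82 mm above the bench
- zero_mark (a point): the zero mark: the long wide white line of the scale, with a small steel lug on the housing's rim, on the -x side of the base frame (towards the robot), 52 mm above the bench
- tension_angle (a joint): angle (rad) of the sprung arm about the housing's axis: 0 = rest, grows clockwise seen from above as the arm is pushed away from the robot, 0.70 = end stop. At q the arm points (2.234 - q) rad counter-clockwise from the base frame's x axis. Spring at the post: 4 N at rest, 11 N at the stop, but 1 N more at 0.35 and 3 to 5 N less from 0.42 to the click at 0.50. Once past it, the pawl catches the arm at 0.50 if let go
- idler_post (a point): point on the axis of the upright steel idler post at the arm's end, 120 mm from the pivot axis, half way up its push pin, 72 mm above the bench. The post: a flanged roller 28 mm across from 29 to 53 mm above the bench and above it a plain round push pin 16 mm in diameter from 53 to 92 mm above the bench
- sprung_arm: the steel arm with its idler post and ratchet tail; the arm is a flat bar 24 mm wide, its top 28 mm above the bench. Origin: on the pivot axis at bench level; its x axis points along the arm to the post
- pawl (a joint): angle (rad) of the ratchet pawl, a small sprung steel lever on the plate: 0 = home against the ratchet, it rises to about 0.12 while the tooth passes under it and snaps back to 0 at the click; it moves by itself
- hex_key: bystander: black bent hex key, 26x72x5 mm, lying on the base plate behind the arm; origin under its centre
- spare_eyepiece: bystander: black microscope eyepiece, 35 mm across, 45 mm high; origin under its centre
- slide_box: bystander: small carton of glass slides, 31x81x52 mm; origin under its centre
- powder_jar_2: bystander: white plastic jar with a screw cap, 60 mm across, 60 mm high; origin under its centre
- pipette_bulb: bystander: rubber pipette bulb, 47 mm across, 63 mm high; origin under its centre
- dropper_bottle_1: bystander: amber dropper bottle, 30 mm across, 118 mm high; origin under its centre
- dropper_bottle_2: bystander: amber dropper bottle, 30 mm across, 111 mm high; origin under its centre

How it is judged:
By the outcome, as a careful person would: the job done as asked, in the order asked, and still so for the second after the job is handed in, while the arm keeps its last pose, push and grip.
It also fails if it takes over 42 s, if anything falls off the work surface, if the arm or the gripper's body presses on something with over 40 N, if the wrist force passes 120 N, or if a joint passes its speed limit or range.

ROBOT

A 6-joint arm with a two-finger parallel gripper is mounted at the origin on a cart in front of the work surface, level with it; the furniture and walls round the work are solid. World frame = base frame: x ahead of the robot, y to its left, z up, the work surface at z = 0. Lengths are in m, angles in degrees, forces in N, time in s.
With the tool pointing down it reaches from about 0.325 to 1 m from the base axis. Payload 5.1 kg.
Tool frame: the origin (TCP) lies on the centre line of the jaws, within the pads' length; the fingertips stand 22 mm ahead of it and the grasp point (between the pads) lies 3 mm ahead of it; z points along the fingers, y is the direction in which the jaws open and shut (so a half turn about z gives the same grasp; the last joint's range is limited). The gripper opens to 85 mm and grips with 20 to 120 N. Pads are 22 mm wide; open, the fingers measure 114 mm over their backs; the gripper's body (76 mm by 85 mm) begins 54 mm behind the grasp point. The pads swing forward as they close: fully open they stand 13 mm farther back than shut.
Start: joints at [-79.217, 7.093, 94.555, -0, 78.352, -4.733], TCP at [0.174, -0.626, 0.224] pointing down, gripper open.
Joint ranges: [-149.61, 149.61], [-58.7, 133.49], [1.44, 155.28], [-77.14, 257.14], [18.33, 153.61], [-166.67, 166.67]. Speed limits (degrees/s): [147.25, 147.25, 180, 180, 180, 180].

INTERFACE

Orientations are given as [roll, pitch, yaw] about the fixed x, y, z axes, in that order (R = Rz(yaw) Ry(pitch) Rx(roll)).
In Python, from workcell import arm gives the robot as it stands.
- The arm moves only by the tool send_rows, never from a script. Its arguments are lists of equal length, an entry for each row: "rotation": the turn, a rotation vector about the tool's x, y, z in degrees, a list of three; "slide": the shift along the tool's x, y, z in cm, a list of three; "hand": the closure, from -1 (fully open) to 1 (shut). A call has 1 to 5 rows; each row shifts and turns the commanded pose from where the row before left it, along the tool's axes as they then stand; what a row does not reach is not made up. A row lasts 1/10 s, in which the tool goes at most 50 mm and 8.59 degrees, less where a joint would pass 70% of its speed; a pose out of reach is approached as far as the arm can. A call with a gripper value outside its range is refused whole. The fingers move at their own pace and stop on an object; "squeeze" is the grip in N (left out, the last holds). Time passes only in rows, so rows that do not move let the fingers close. It gives the time, the measured TCP pose, the force and the opening at its end, in the units of the state.
- arm.state(): the state, without advancing time (a new reading comes with each control period).
- arm.get_image(name): name is "side" or "top" or "wrist"; returns the picture (420x560x3 uint8, red, green, blue); there is no depth.
- arm.camera_info(name): a dict with "intrinsics" (3x3 intrinsics, pixels), "R" (3x3) and "t" (3): a world point X has camera coordinates R X + t. Camera axes: x right, y down, z forward; pixel columns grow to the right and rows downward; lengths in m; the calibration is good to about 2 mm. A picture is of the moment at which its call begins: read the wrist's pose just before it. camera_info takes no time and is no camera call; for the wrist camera it gives the pose at the moment of the call.
- arm.finish_job(): hands the job in, once; it reports no verdict.
Trained networks look in the newest picture that a camera, given by its name, has taken for a name from the list of things; names that differ only in an ending like _2 or _b are one class to them, and where a whole thing is asked for, a point or a joint stands for the part that bears it (a point fixed in the world has none). Each returns a list of dicts, best first, with "conf" (0 to 1); they miss things now and then, are a little off and sometimes report something else, mostly with a low value. They report only what shows in the picture. A call takes as long as a camera call.
- arm.recognise(camera, thing): "xyz" ([x, y, z] in m, in world coordinates, good to about 4 mm: the middle of the surface that is visible of it).
- arm.trace(camera, thing): "mask" (420x560 bool, what is visible of it).
- arm.pinpoint(camera, thing): "xyz" ([x, y, z] in m, in world coordinates, good to about 4 mm: a listed point, or the origin of a listed thing).
The state is a dict: "t": time; "joints": joint angles; "joint_velocities": joint speeds; "joint_efforts": joint torques, N m; "tool_pos": TCP position; "ee_rot": TCP orientation; "contact_force": force on the tool from outside, world axes, zero at the start; "wrist_torque": the same for the moment, N m; "gripper_width": finger opening in m.
Only numpy, scipy, OpenCV 4.12 (cv2) and the standard library are available. Lean on these libraries where they do the work, as an engineer would, in place of code of your own. Each camera call takes 0.05 s, during which the arm holds its last target. There are 200 camera calls.

## Working session

There is one attempt and no reset: what is moved stays moved. The work goes in short steps, Python scripts to look and compute and a tool call to move; the robot and the scene stay as the last step left them, time stands still between calls to the robot, and variables do not carry over. Pictures are saved under pics/ and viewed, about 8 in all and at most 12, crops included, and the job is handed in when it is done.

Besides the shell and the picture viewer there is one more tool, called as name(argument=value, ...) on one line, values as JSON. send_rows: Moves the arm, as the interface text tells. Its arguments: {"type":"object","properties":{"rotation":{"type":"array"},"slide":{"type":"array"},"hand":{"type":"array"},"squeeze":{"type":"number"}},"required":["rotation","slide","hand"]}

```bash
mkdir -p pics; ls
python3 - <<'E'
from workcell import arm
import cv2
s=arm.state();print(s)
for c in ("top","side"):
    im=arm.get_image(c);cv2.imwrite(f"pics/{c}0.png",im[:,:,::-1])
    for p in ("tensioner_base","head_grip","zero_mark","idler_post","stop_block","pulley"):
        r=arm.pinpoint(c,p);print(c,p,[(x["xyz"],round(x["conf"],2)) for x in r[:2]])
E
```

```text
pics
{'t': 0.0, 'joints': array([-7.92162725e+01,  7.13302475e+00,  9.46355681e+01, -8.46040011e-04,
        7.83513970e+01, -4.73247857e+00]), 'joint_velocities': array([ 0.02254608, -0.03312325, -0.01713279, -0.03356587, -0.09225376,
       -0.00778583]), 'joint_efforts': array([-1.09288353e-04, -4.23615503e+01, -3.65453625e+01, -6.64088680e-05,
        6.96933988e-03, -1.31690115e-05]), 'tool_pos': array([ 0.17373232, -0.62569168,  0.22264302]), 'ee_rot': array([-1.79880351e+02, -9.07413422e-03,  1.55163683e+01]), 'contact_force': array([-0.119451  , -0.27179559, -0.49639319]), 'wrist_torque': array([ 0.0500764 , -0.00041165,  0.02357241]), 'gripper_width': 0.08543894254564156}
top tensioner_base [([0.5644, -0.1162, -0.0019], 0.76), ([0.4701, -0.5785, 0.0003], 0.61)]
top head_grip [([0.5643, -0.1158, 0.068], 0.79), ([0.5613, -0.1133, -0.0016], 0.72)]
top zero_mark [([0.564, -0.1158, 0.0006], 0.65), ([0.5329, -0.1173, 0.055], 0.63)]
top idler_post [([0.4826, -0.028, 0.0731], 0.79)]
top stop_block [([0.5871, -0.043, 0.0316], 0.96), ([0.5645, -0.1142, 0.0696], 0.69)]
top pulley [([0.5822, 0.0406, 0.0418], 0.96), ([0.469, -0.5822, -0.0003], 0.65)]
side tensioner_base [([0.5668, -0.1122, 0.0015], 0.85)]
side head_grip [([0.5669, -0.1127, 0.0752], 0.9)]
side zero_mark [([0.5334, -0.1127, 0.0518], 0.87), ([0.566, -0.117, 0.0743], 0.73)]
side idler_post [([0.4829, -0.0247, 0.0727], 0.86)]
side stop_block [([0.5922, -0.0416, 0.0322], 0.88)]
side pulley [([0.5782, 0.0485, 0.0492], 0.81)]
```

View pics/top0.png

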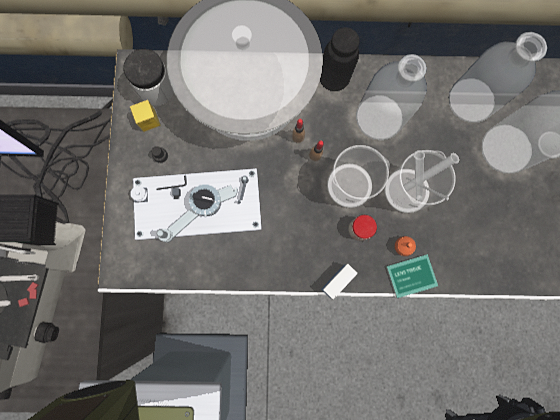

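View pics/side0.png

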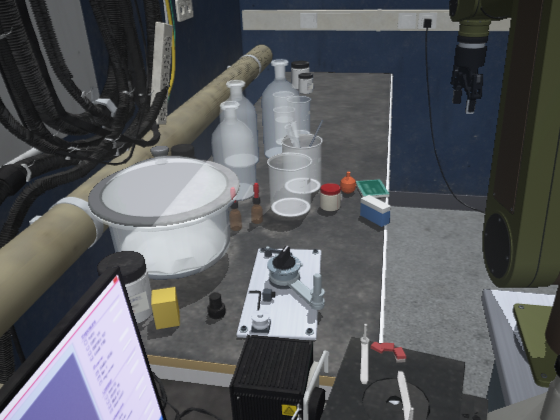

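Top view: the plate is at about (135–260, 170–240), the head at (205,198) and the post at (163,234). The plate is turned slightly counter-clockwise, about 4°, and the way in from the robot side is clear. I'll move over the head for a close look.

send_rows(rotation=[[0,0,0],[0,0,0],[0,0,0],[0,0,0],[0,0,0]], slide=[[3.8,-2.9,-0.5],[3.8,-2.9,-0.5],[3.8,-2.9,-0.5],[3.8,-2.9,-0.5],[3.8,-2.9,-0.5]], hand=[-1,-1,-1,-1,-1])

```text
t: 1.2
tool_pos: [0.3189, -0.4342, 0.2493]
ee_rot: [180.0, -0.0, 15.5]
contact_force: [0.9, -0.4, 0.7]
gripper_width: 0.0852
```

send_rows(rotation=[[0,0,0],[0,0,0],[0,0,0],[0,0,0],[0,0,0]], slide=[[3.8,-2.9,0],[3.8,-2.9,0],[3.8,-2.9,0],[3.8,-2.9,0],[3.8,-2.9,0]], hand=[-1,-1,-1,-1,-1])

```text
t: 1.7
tool_pos: [0.4633, -0.2435, 0.2494]
ee_rot: [179.9, -0.0, 15.5]
contact_force: [0.3, 0.2, -0.1]
gripper_width: 0.0853
```

Run:
```python
from workcell import arm
import numpy as np
s=arm.state();print(s['t'],s['tool_pos'],s['ee_rot'])
i=arm.camera_info("wrist");print(i, -i["R"].T@i["t"])
P=i["R"]@np.array([.565,-.114,.07])+i["t"];p=i["intrinsics"]@P;print(p[:2]/p[2])
```

```text
1.7 [ 0.46332556 -0.24352429  0.24935696] [ 1.79948840e+02 -3.99814566e-02  1.55101006e+01]
{'intrinsics': array([[346.73287966,   0.        , 277.90279102],
       [  0.        , 346.73287966, 210.54440943],
       [  0.        ,   0.        ,   1.        ]]), 'R': array([[ 0.2669977 , -0.96369652,  0.00111815],
       [-0.92696023, -0.25650205,  0.2737726 ],
       [-0.2635469 , -0.07413314, -0.9617938 ]]), 't': array([-0.35887173,  0.32396134,  0.50642646])} [ 0.52958432 -0.22520371  0.39878736]
[164.03300609  34.80737826]
```

send_rows(rotation=[[0,0,0],[0,0,0],[0,0,0],[0,0,0]], slide=[[3.8,-2.9,0],[3.8,-2.9,0],[3.8,-2.9,0],[1.8,-1.0,0]], hand=[-1,-1,-1,-1])

```text
t: 2.1
tool_pos: [0.5652, -0.1131, 0.2491]
ee_rot: [-180.0, -0.0, 15.7]
contact_force: [-0.5, -0.0, -0.1]
gripper_width: 0.0853
```

Run:
```python
from workcell import arm
import numpy as np, cv2
s=arm.state();print(s['t'],s['tool_pos'],s['ee_rot'])
im=arm.get_image("wrist")
cv2.imwrite("pics/w0.png",cv2.resize(im[:,:,::-1],(800,600),interpolation=cv2.INTER_CUBIC))
for p in ("tensioner_base","head_grip","zero_mark","idler_post","stop_block","pulley","hex_key"):
    r=arm.pinpoint("wrist",p);print(p,[(x["xyz"],round(x["conf"],2)) for x in r[:2]])
r=arm.trace("wrist","head_grip")
i=arm.camera_info("wrist")
if r:
    m=r[0]["mask"]; v,u=np.nonzero(m); print(r[0]["conf"],m.sum())
    # back-project on z=.071, principal axis
    d=np.c_[u,v,np.ones(len(u))]@np.linalg.inv(i["intrinsics"]).T@i["R"]; c=-i["R"].T@i["t"]
    X=c+d*((.07-c[2])/d[:,2])[:,None]; print(X.mean(0)); print(cv2.minAreaRect((X[:,:2]*1000).astype(np.float32)))
```

```text
2.1 [ 0.56520051 -0.11312181  0.24905291] [-1.79968630e+02 -4.77304179e-02  1.57194655e+01]
tensioner_base [([0.5694, -0.1152, 0.0069], 0.75)]
head_grip [([0.736, -0.3305, -0.0053], 0.63), ([0.5682, -0.1107, 0.0709], 0.58)]
zero_mark [([0.5356, -0.1174, 0.054], 0.92)]
idler_post [([0.4825, -0.0281, 0.0786], 0.85)]
stop_block [([0.5928, -0.0426, 0.0346], 0.77), ([0.7379, -0.3319, -0.0022], 0.71)]
pulley [([0.5766, 0.045, 0.0457], 0.66), ([0.6842, 0.009, 0.0026], 0.42)]
hex_key [([0.6112, -0.0263, 0.0152], 0.83)]
0.56 1716
[ 0.5651289  -0.11745088  0.07      ]
((565.2901611328125, -116.74894714355469), (44.940330505371094, 45.13212966918945), 25.180952072143555)
```

View pics/w0.png

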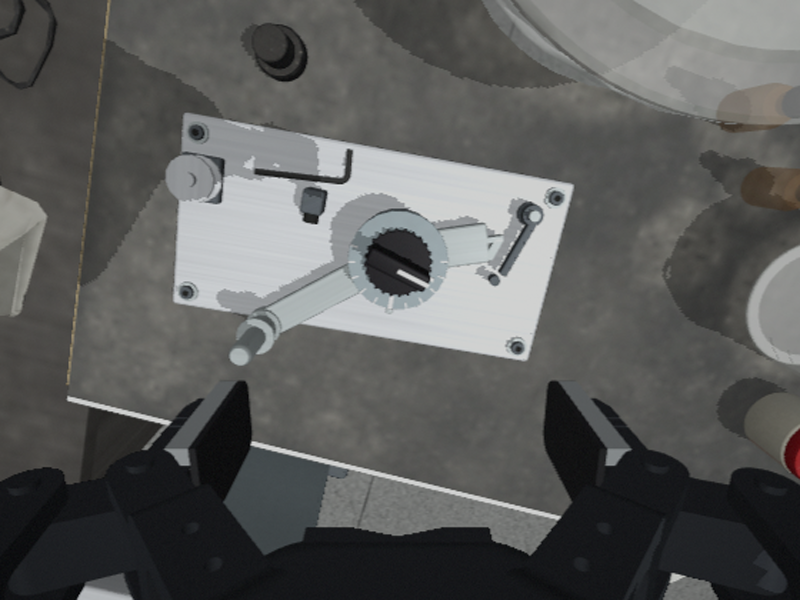

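The wrist view shows the plate corners at (184,113), (573,184), (528,360) and (174,303), the zero line at (390,308), and the pointer line from (400,270) to (430,288). The pointer is counter-clockwise of the zero mark.

```bash
cat > h.py <<'E'
from workcell import arm
import numpy as np, cv2
def back(i,uv,z):
    uv=np.atleast_2d(np.array(uv,float)); d=np.c_[uv,np.ones(len(uv))]@np.linalg.inv(i["intrinsics"]).T@i["R"]; c=-i["R"].T@i["t"]
    return c+d*((z-c[2])/d[:,2])[:,None]
E
python3 - <<'E'
from h import *
i=arm.camera_info("wrist"); k=.7
c=back(i,np.array([(184,113),(573,184),(528,360),(174,303)])*k,.01)
m=np.array([(75,175),(75,-125),(-75,-125),(-75,175)])/1000.
M,_=cv2.estimateAffinePartial2D(m,c[:,:2].copy()); print("corners\n",c.round(4))
s=np.hypot(M[0,0],M[1,0]); yaw=np.arctan2(M[1,0],M[0,0]); print("scale",s,"yaw",np.degrees(yaw),"origin",M[:,2])
z=back(i,np.array([(390,308)])*k,.052)[0]; print("zero",z, np.degrees(np.arctan2(*(z[:2]-M[:,2])[::-1])))
for h in (.061,.082):
    p=back(i,np.array([(400,270),(430,288)])*k,h); d=p[1]-p[0]; print("pointer",h,p[:,:2].round(4),np.degrees(np.arctan2(d[1],d[0])))
# contrast crop of head
im=arm.get_image("wrist")[140:225,230:330]; im=cv2.resize(im,None,fx=6,fy=6,interpolation=cv2.INTER_CUBIC)
im=(255*(im/255.)**.5).astype(np.uint8); cv2.imwrite("pics/w1.png",im[:,:,::-1])
E
```

```text
corners
 [[ 0.6197  0.0603  0.01  ]
 [ 0.6479 -0.234   0.01  ]
 [ 0.5019 -0.2494  0.01  ]
 [ 0.4726  0.0461  0.01  ]]
scale 0.9864671884247087 yaw 5.6099008716697325 origin [ 0.56291357 -0.11879811]
zero [ 0.52760349 -0.12227007  0.052     ] -174.3842880605778
pointer 0.061 [[ 0.5588 -0.1212]
 [ 0.5519 -0.145 ]] -106.09960239040458
pointer 0.082 [[ 0.5632 -0.1198]
 [ 0.5567 -0.1421]] -106.09960239040423
```

View pics/w1.png

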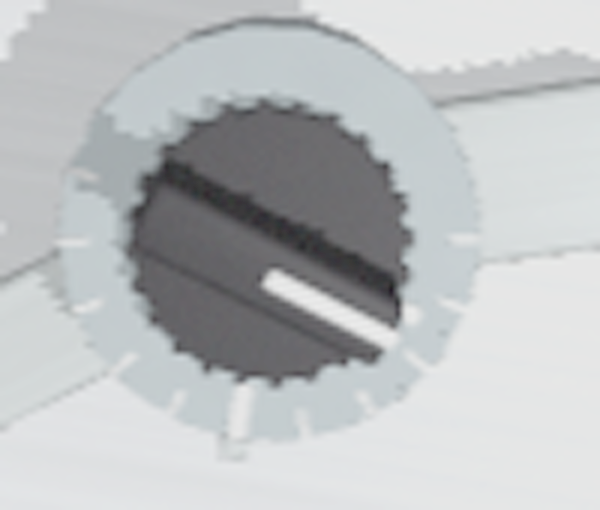

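Run:
```python
from h import *
i=arm.camera_info("wrist")
im=arm.get_image("wrist").astype(int); g=im.min(2)
# white pointer pixels inside head
sub=g[181:202,270:299]; 
O=np.array([230,140])
for n,a,b in (("line",(265,280),(390,340)),("lower",(140,245),(345,355)),("upper",(170,165),(405,280))):
    p=back(i,O+np.array([a,b])/6,.082); d=p[1]-p[0]; print(n,p[:,:2].round(4),np.degrees(np.arctan2(d[1],d[0])))
v,u=np.nonzero((sub>140)); u+=270; v+=181
n,l,st,ce=cv2.connectedComponentsWithStats((sub>120).astype(np.uint8)); print(st,ce)
```

```text
line [[ 0.5639 -0.1139]
 [ 0.5599 -0.1352]] -100.722384647843
lower [[ 0.5641 -0.0938]
 [ 0.5557 -0.1291]] -103.4395200406117
upper [[ 0.5774 -0.0952]
 [ 0.5697 -0.1348]] -100.95246127013183
[[  0   0  29  21 469]
 [ 28   1   1   3   3]
 [  4   4  25  17 135]
 [ 15  20   2   1   2]] [[12.52238806  9.39658849]
 [28.          2.        ]
 [18.8        12.12592593]
 [15.5        20.        ]]
```

Pointer direction is about −101.5° against a zero direction of −174.4°, so the head is roughly +1.27 rad (73°) off. I'll align the jaws across the bar by turning tool yaw to about 78.5° while descending.

send_rows(rotation=[[0,0,-8],[0,0,-8],[0,0,-8],[0,0,-8],[0,0,-8]], slide=[[0,0,1.5],[0,0,1.5],[0,0,1.5],[0,0,1.5],[0,0,1.5]], hand=[-1,-1,-1,-1,-1])

```text
t: 3.15
tool_pos: [0.5635, -0.1169, 0.1735]
ee_rot: [180.0, -0.0, 55.8]
contact_force: [-0.3, 0.5, 0.5]
gripper_width: 0.0856
```

send_rows(rotation=[[0,0,-8],[0,0,-8],[0,0,-6.8],[0,0,0]], slide=[[0,0,1.5],[0,0,1.5],[0,0,1.0],[0,0,0]], hand=[-1,-1,-1,-1])

```text
t: 3.55
tool_pos: [0.5622, -0.1165, 0.132]
ee_rot: [-179.8, -0.0, 78.3]
contact_force: [-1.6, 0.6, 0.7]
gripper_width: 0.0853
```

Run:
```python
from h import *
s=arm.state();print(s['t'],s['tool_pos'],s['ee_rot'])
i=arm.camera_info("wrist"); im=arm.get_image("wrist")
p=i["R"]@np.array([.565,-.115,.075])+i["t"];q=i["intrinsics"]@p;q=q[:2]/q[2];print(q)
r=arm.pinpoint("wrist","head_grip");print(r[:2])
im=(255*(im/255.)**.6).astype(np.uint8)
cv2.imwrite("pics/w2.png",cv2.resize(im[:,:,::-1],(800,600),interpolation=cv2.INTER_CUBIC))
```

```text
3.55 [ 0.56224962 -0.11648766  0.13199382] [-1.79795066e+02 -1.73310053e-02  7.82632121e+01]
[283.00685836 223.05985051]
[{'xyz': [0.5695, -0.112, 0.0711], 'conf': 0.84}]
```

View pics/w2.png

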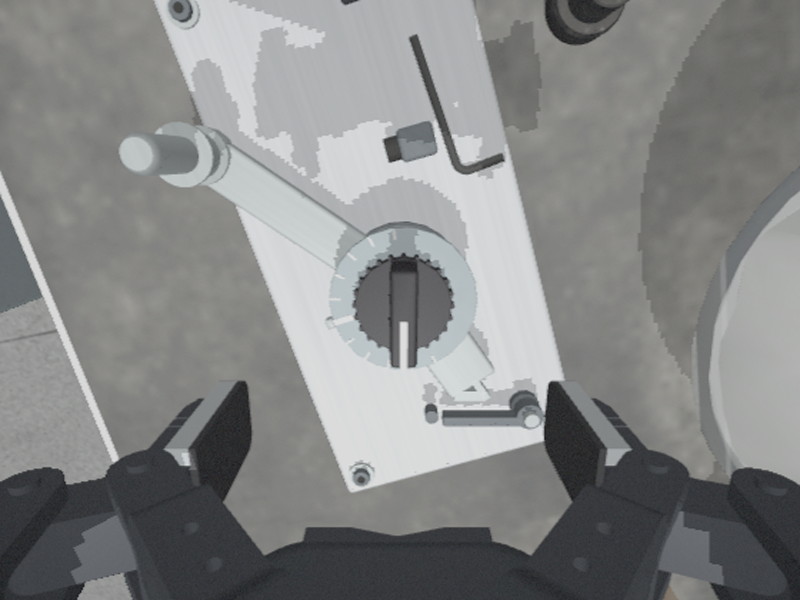

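The bar stands vertical in the wrist image at column 403/800, with its top face at rows ~272–367. So the jaws are aligned to within about 1°, and the zero lug is at (333,322). Next I'll compute the offset and get a better base yaw.

Run:
```python
from h import *
i=arm.camera_info("wrist"); s=arm.state()
h=back(i,np.array([[403.5,320]])*.7,.082)[0]; hd=back(i,np.array([[404,298]])*.7,.06)[0]
z=back(i,np.array([[338,322]])*.7,.052)[0]
hz=back(i,np.array([[403.5,294]])*.7,.052)[0]
print("bar",h,"disc",hd,"rim ctr",hz,"zero",z)
for c in (h,hd,hz): print(np.degrees(np.arctan2(z[1]-c[1],z[0]-c[0])))
b=back(i,np.array([[570,400],[478,0],[350,492],[155,0]])*.7,.01)
for a,c in ((0,1),(2,3)): d=b[c]-b[a]; print("edge yaw",np.degrees(np.arctan2(d[1],d[0]))-90)
y=np.radians(s['ee_rot'][2]); d=h-s['tool_pos']; print("dx,dy tool cm",100*(d[0]*np.cos(y)+d[1]*np.sin(y)),100*(d[0]*np.sin(y)-d[1]*np.cos(y)))
```

```text
bar [ 0.5663619  -0.11431605  0.082     ] disc [ 0.56760117 -0.11087467  0.06      ] rim ctr [ 0.56742691 -0.11106885  0.052     ] zero [ 0.53299168 -0.118412    0.052     ]
-173.0023641077048
-167.71384414785376
-167.96225266341963
edge yaw 5.054170293578537
edge yaw 5.498809168757802
dx,dy tool cm 0.29534038776943844 0.21859888799329105
```

send_rows(rotation=[[0,0,0],[0,0,0],[0,0,0],[0,0,0],[0,0,0]], slide=[[0.3,0.2,1.5],[0,0,1.5],[0,0,1.6],[0,0,0],[0,0,0]], hand=[-1,-1,-1,0.5,1], squeeze=25)

```text
t: 4.15
tool_pos: [0.5655, -0.1137, 0.0867]
ee_rot: [-179.9, -0.0, 78.3]
contact_force: [-0.2, -0.6, 0.4]
gripper_width: 0.0588
```

send_rows(rotation=[[0,0,0],[0,0,0],[0,0,0],[0,0,0],[0,0,0]], slide=[[0,0,0],[0,0,0],[0,0,0],[0,0,0],[0,0,0]], hand=[1,1,1,1,1])

```text
t: 4.65
tool_pos: [0.5664, -0.114, 0.0882]
ee_rot: [180.0, 0.0, 78.3]
contact_force: [0.9, 0.0, 0.6]
gripper_width: 0.0002
```

Run:
```python
from h import *
s=arm.state();print(s['t'],s['tool_pos'],s['contact_force'],s['gripper_width'])
im=arm.get_image("wrist")
im=(255*(im/255.)**.6).astype(np.uint8)
cv2.imwrite("pics/w3.png",cv2.resize(im[:,:,::-1],(800,600),interpolation=cv2.INTER_CUBIC))
```

```text
4.65 [ 0.56636262 -0.11398731  0.08820289] [0.92591724 0.00298503 0.55337521] 0.00019047179993313408
```

View pics/w3.png

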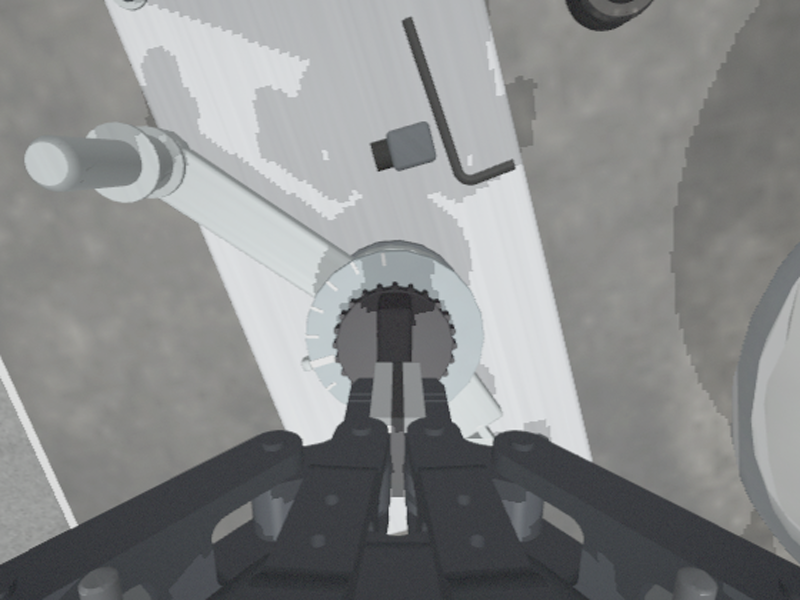

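The picture shows the fingertips over the near half of the bar at (370–425, 362), seemingly shut with a small gap between the pads. I'll check where they should project.

Run:
```python
from h import *
i=arm.camera_info("wrist"); s=arm.state(); t=s['tool_pos']; y=np.radians(s['ee_rot'][2])
X=np.array([np.cos(y),np.sin(y),0]);Y=np.array([np.sin(y),-np.cos(y),0]);Z=np.array([0,0,-1])
def pr(P): q=i["intrinsics"]@(i["R"]@P+i["t"]); return (q[:2]/q[2]/.7).round(0)
for n,a in (("tip ctr",(0,0,.022)),("tip front L",(.011,-.006,.022)),("tip front R",(.011,.006,.022)),("tip back R",(-.011,.006,.022)),("tip frontR shut",(.011,.0,.022)),("tcp",(0,0,0)),("back",(.011,.006,-.01))): print(n,pr(t+a[0]*X+a[1]*Y+a[2]*Z))
c=np.array([.5664,-.114,0])
for dx in (-.022,.022):
    for z in (.06,.082): print("bar",dx,z,pr(c+dx*X-.006*Y+[0,0,z]),pr(c+dx*X+.006*Y+[0,0,z]))
```

```text
tip ctr [399. 353.]
tip front L [382. 325.]
tip front R [415. 325.]
tip back R [414. 380.]
tip frontR shut [399. 325.]
tcp [399. 378.]
back [419. 359.]
bar -0.022 0.06 [384. 399.] [414. 399.]
bar -0.022 0.082 [382. 428.] [416. 428.]
bar 0.022 0.06 [383. 291.] [415. 291.]
bar 0.022 0.082 [381. 309.] [417. 309.]
```

Run:
```python
from h import *
im=arm.get_image("side")[190:350,200:360]
im=(255*(im/255.)**.6).astype(np.uint8)
cv2.imwrite("pics/s1.png",cv2.resize(im[:,:,::-1],(600,600),interpolation=cv2.INTER_CUBIC))
i=arm.camera_info("side")
for P in ([.566,-.114,.082],[.566,-.114,.066],[.566,-.114,.088],[.566,-.114,.06]):
    q=i["intrinsics"]@(i["R"]@np.array(P)+i["t"]); print(P,((q[:2]/q[2]-[200,190])*3.75).round())
```

```text
[0.566, -0.114, 0.082] [310. 226.]
[0.566, -0.114, 0.066] [311. 250.]
[0.566, -0.114, 0.088] [310. 217.]
[0.566, -0.114, 0.06] [311. 259.]
```

View pics/s1.png

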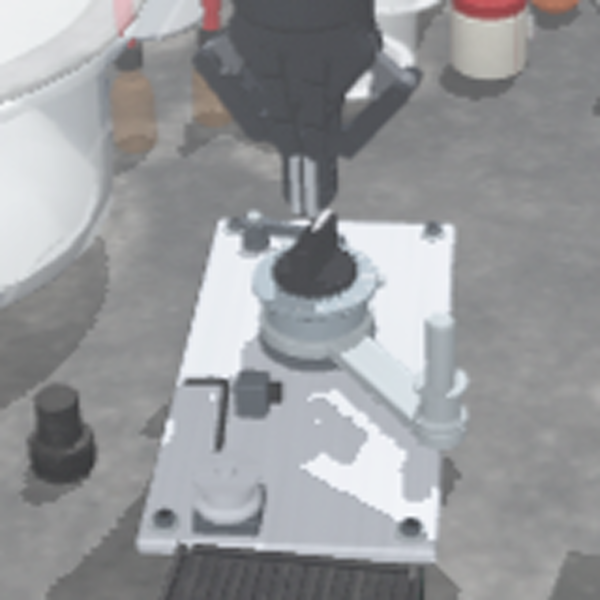

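The fingers closed above the bar: in the side view the tip is at (305,215), at about z 0.09, with the bar clearly below it. So the tips sit about 20 mm higher than the TCP figure suggests. I'll reopen, go 20 mm lower and close again.

send_rows(rotation=[[0,0,0],[0,0,0],[0,0,0],[0,0,0],[0,0,0]], slide=[[0,0,0],[0,0,0],[0,0,0],[0,0,0.5],[0,0,1.3]], hand=[-0.2,-0.2,-0.2,-0.2,-0.2])

```text
t: 5.25
tool_pos: [0.5673, -0.1142, 0.0707]
ee_rot: [179.8, 0.0, 78.3]
contact_force: [0.2, -0.6, 0.2]
gripper_width: 0.0508
```

send_rows(rotation=[[0,0,0],[0,0,0],[0,0,0],[0,0,0],[0,0,0]], slide=[[0,0,0.2],[0,0,0],[0,0,0],[0,0,0],[0,0,0]], hand=[-0.2,1,1,1,1])

```text
t: 5.75
tool_pos: [0.5655, -0.1138, 0.0682]
ee_rot: [-179.9, 0.0, 78.3]
contact_force: [-5.2, 0.9, 3.8]
gripper_width: 0.0111
```

Width is 11 mm, so the bar is held. Now turn the head by −72.9° (clockwise from above).

send_rows(rotation=[[0,0,8.1],[0,0,8.1],[0,0,8.1],[0,0,8.1],[0,0,8.1]], slide=[[0,0,0],[0,0,0],[0,0,0],[0,0,0],[0,0,0]], hand=[1,1,1,1,1], squeeze=30)

```text
t: 6.25
tool_pos: [0.5652, -0.1137, 0.0682]
ee_rot: [-179.9, 0.1, 37.5]
contact_force: [-6.4, 2.4, 3.9]
gripper_width: 0.0109
```

send_rows(rotation=[[0,0,8.1],[0,0,8.1],[0,0,8.1],[0,0,8.1],[0,0,0]], slide=[[0,0,0],[0,0,0],[0,0,0],[0,0,0],[0,0,0]], hand=[1,1,1,1,1])

```text
t: 6.75
tool_pos: [0.5651, -0.1134, 0.0682]
ee_rot: [-179.9, 0.2, 5.3]
contact_force: [-6.1, 2.3, 4.0]
gripper_width: 0.0109
```

send_rows(rotation=[[0,0,0],[0,0,0],[0,0,0],[0,0,0],[0,0,0]], slide=[[0,0,0],[0,0,0],[0,0,0],[0,0,-3],[0,0,-4]], hand=[-0.4,-0.4,-0.4,-0.6,-1])

```text
t: 7.25
tool_pos: [0.5644, -0.1134, 0.1358]
ee_rot: [-179.9, 0.3, 5.4]
contact_force: [1.1, -0.2, -0.2]
gripper_width: 0.0808
```

send_rows(rotation=[[0,0,0],[0,0,0],[0,0,0]], slide=[[0,0,0],[0,0,0],[0,0,0]], hand=[-1,-1,-1])

```text
t: 7.55
tool_pos: [0.5656, -0.1138, 0.1368]
ee_rot: [-180.0, 0.1, 5.4]
contact_force: [0.3, 0.1, -0.7]
gripper_width: 0.0855
```

Run:
```python
from h import *
s=arm.state();print(s['t'],s['tool_pos'],s['ee_rot'],s['gripper_width'])
i=arm.camera_info("wrist"); im=arm.get_image("wrist"); np.save("w4.npy",im)
for p in ("head_grip","idler_post","zero_mark","stop_block","hex_key"):
    print(p,[(x["xyz"],round(x["conf"],2)) for x in arm.pinpoint("wrist",p)[:2]])
im=(255*(im/255.)**.6).astype(np.uint8)
cv2.imwrite("pics/w4.png",cv2.resize(im[:,:,::-1],(800,600),interpolation=cv2.INTER_CUBIC))
```

```text
7.55 [ 0.56564343 -0.11375569  0.13681791] [-1.79966212e+02  7.84296735e-02  5.41547041e+00] 0.08548639400026455
head_grip []
idler_post []
zero_mark [([0.5342, -0.117, 0.0522], 0.56)]
stop_block [([0.5897, -0.0449, 0.0361], 0.92)]
hex_key [([0.6135, -0.0261, 0.0104], 0.64), ([0.5343, -0.1155, 0.0514], 0.26)]
```

View pics/w4.png

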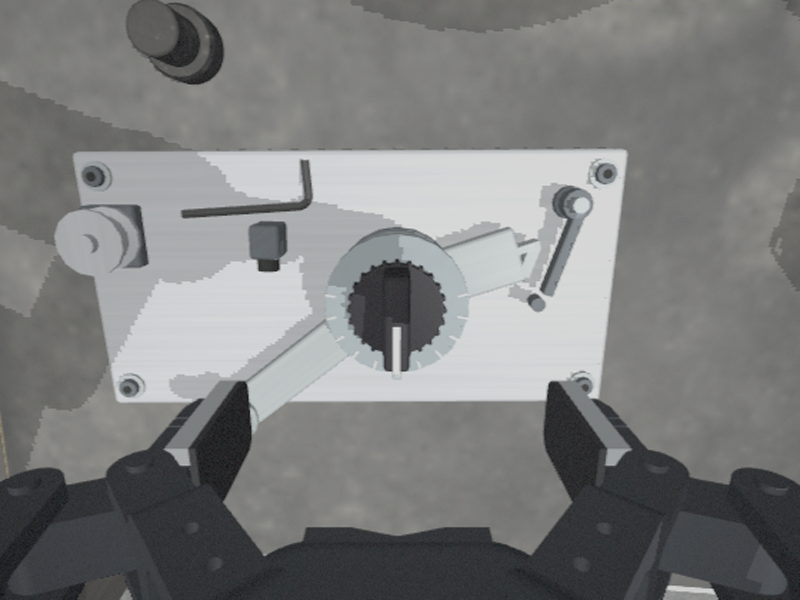

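The pointer (397, 330–370) lies in line with the zero mark (397,377), and the plate edges are level in the image to about 0.3°. Next I'll quantify it and work out the push geometry.

Run:
```python
from h import *
i=arm.camera_info("wrist"); g=np.load("w4.npy").min(2).astype(float); s=arm.state()
c=back(i,np.array([(75,153),(627,150),(600,399),(118,402)])*.7,.01)
m=np.array([(75,175),(75,-125),(-75,-125),(-75,175)])/1000.
M,_=cv2.estimateAffinePartial2D(m,c[:,:2].copy()); yaw=np.arctan2(M[1,0],M[0,0]); print("yaw",np.degrees(yaw),"scale",np.hypot(M[0,0],M[1,0]),"orig",M[:,2])
sub=g[228:268,268:290]; print("rows 228..", [(228+r,round(float((np.arange(268,290)*np.clip(sub[r]-110,0,None)).sum()/max(1e-6,np.clip(sub[r]-110,0,None).sum())),2),int((sub[r]>110).sum())) for r in range(40)])
q=back(i,[(277.5,232),(277.5,256)],.082); d=q[1]-q[0]; print("vertical line dir",np.degrees(np.arctan2(d[1],d[0]))+180)
for o in (np.array([.5656,-.1137]),):
  for qq in (0,.35,.5,.7,.72):
    a=2.234-qq+np.radians(5.5); print(qq,(o+.12*np.array([np.cos(a),np.sin(a)])).round(4),np.degrees(a))
```

```text
yaw 5.760829739565708 scale 0.9846441773535868 orig [ 0.56535708 -0.11459165]
rows 228.. [(228, 0.0, 0), (229, 277.07, 6), (230, 277.08, 6), (231, 277.08, 6), (232, 277.09, 6), (233, 277.09, 6), (234, 277.07, 6), (235, 277.08, 6), (236, 277.07, 6), (237, 277.08, 6), (238, 276.96, 5), (239, 276.96, 5), (240, 276.97, 5), (241, 276.96, 5), (242, 276.97, 5), (243, 276.96, 5), (244, 276.96, 5), (245, 276.97, 5), (246, 277.8, 7), (247, 278.08, 7), (248, 278.25, 7), (249, 278.56, 8), (250, 278.66, 8), (251, 278.68, 8), (252, 278.68, 8), (253, 278.62, 8), (254, 278.68, 8), (255, 278.62, 8), (256, 278.66, 8), (257, 278.81, 8), (258, 279.04, 9), (259, 279.42, 10), (260, 278.69, 22), (261, 278.56, 22), (262, 278.69, 22), (263, 278.7, 22), (264, 278.69, 22), (265, 278.6, 22), (266, 278.53, 22), (267, 278.51, 22)]
vertical line dir 5.372071043932465
0 [ 0.483  -0.0267] 133.4987714322259
0.35 [ 0.5179 -0.0036] 113.4452486026471
0.5 [0.5348 0.0023] 104.85088167568475
0.7 [0.5585 0.0061] 93.39172577306829
0.72 [0.5609 0.0062] 92.24581018280664
```

The head is within about 0.5° of zero. Next I'll go behind the post with shut fingers: target TCP about (0.460, −0.048), yaw 43.5° (the push direction at rest).

send_rows(rotation=[[0,0,0],[0,0,0],[0,0,0],[0,0,-7.6],[0,0,-7.6]], slide=[[-3.3,-2.5,0],[-3.3,-2.5,0],[-3.3,-2.5,0],[0,0,0],[0,0,0]], hand=[-1,-1,1,1,1])

```text
t: 8.35
tool_pos: [0.4594, -0.0479, 0.1374]
ee_rot: [-180.0, 0.0, 21.0]
contact_force: [0.8, -0.8, 0.4]
gripper_width: 0.044
```

send_rows(rotation=[[0,0,-7.6],[0,0,-7.6],[0,0,-7.7],[0,0,0],[0,0,0]], slide=[[0,0,0],[0,0,0],[0,0,0],[0,0,0],[0,0,0]], hand=[1,1,1,1,1])

```text
t: 8.85
tool_pos: [0.4605, -0.0486, 0.1377]
ee_rot: [-180.0, 0.0, 43.4]
contact_force: [0.7, 0.1, 0.0]
gripper_width: 0.0001
```

Run:
```python
from h import *
s=arm.state();print(s['t'],s['tool_pos'],s['ee_rot'],s['gripper_width'])
im=arm.get_image("wrist")
for c in ("wrist","top","side"):
    if c!="wrist": arm.get_image(c)
    print([(x["xyz"],round(x["conf"],2)) for x in arm.pinpoint(c,"idler_post")[:2]])
im=(255*(im/255.)**.6).astype(np.uint8)
cv2.imwrite("pics/w5.png",cv2.resize(im[:,:,::-1],(800,600),interpolation=cv2.INTER_CUBIC))
```

```text
8.85 [ 0.46048566 -0.04858497  0.13774114] [-1.79984196e+02  1.26078690e-02  4.33573331e+01] 9.503945017812843e-05
[([0.4842, -0.031, 0.0725], 0.92)]
[([0.4853, -0.0251, 0.0726], 0.81)]
[([0.4803, -0.0267, 0.0738], 0.93), ([0.5786, 0.0455, 0.0467], 0.5)]
```

View pics/w5.png

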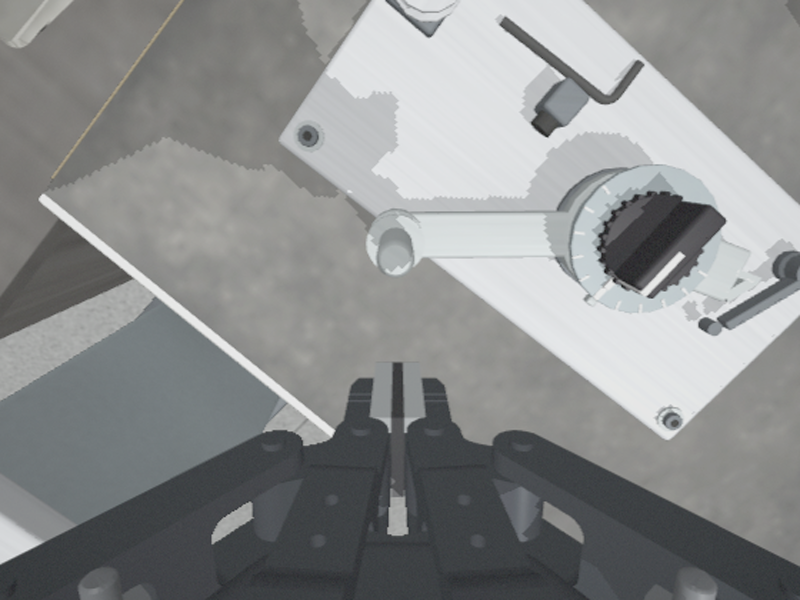

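The post top is at (394,252), straight ahead of the shut fingertips at (397,362), and the arm is square to the push direction. Descend, then advance to contact.

send_rows(rotation=[[0,0,0],[0,0,0],[0,0,0],[0,0,0],[0,0,0]], slide=[[0,0,3],[0,0,3],[0,0,1],[0,0,0],[0,0,0]], hand=[1,1,1,1,1])

```text
t: 9.65
tool_pos: [0.4613, -0.0487, 0.0689]
ee_rot: [179.9, -0.0, 43.5]
contact_force: [0.2, -0.4, -0.1]
gripper_width: 0.0001
```

send_rows(rotation=[[0,0,0],[0,0,0],[0,0,0],[0,0,0]], slide=[[0.4,0,0],[0.4,0,0],[0.3,0,0],[0,0,0]], hand=[1,1,1,1])

```text
t: 10.05
tool_pos: [0.4693, -0.0409, 0.0686]
ee_rot: [179.9, -0.0, 43.5]
contact_force: [0.1, 0.3, 0.4]
gripper_width: 0.0003
```

send_rows(rotation=[[0,0,0],[0,0,0],[0,0,0],[0,0,0]], slide=[[0.2,0,0],[0.2,0,0],[0.2,0,0],[0,0,0]], hand=[1,1,1,1])

```text
t: 10.45
tool_pos: [0.4728, -0.0369, 0.0679]
ee_rot: [-180.0, 0.0, 43.5]
contact_force: [-4.0, -2.4, 3.9]
gripper_width: -0.0
```

Contact at 4.7 N. I'll follow the arc about the pivot in 2.5° steps, turning with the arm.

send_rows(rotation=[[0,0,2.5],[0,0,2.5],[0,0,2.5],[0,0,2.5],[0,0,2.5]], slide=[[0.52,-0.05,0],[0.52,-0.05,0],[0.52,-0.05,0],[0.52,-0.05,0],[0.52,-0.05,0]], hand=[1,1,1,1,1])

```text
t: 10.95
tool_pos: [0.491, -0.0189, 0.0677]
ee_rot: [-180.0, 0.1, 30.9]
contact_force: [-5.9, -4.4, 4.9]
gripper_width: 0.0002
```

```bash
cat > q.py <<'E'
from h import *
s=arm.state(); t=s['tool_pos'][:2]-[.5656,-.1137]; yaw=s['ee_rot'][2]; f=s['contact_force']; y=np.radians(yaw)
print("t",s['t'],"r",np.hypot(*t),"ang",np.degrees(np.arctan2(t[1],t[0])),"yaw",yaw,"q by yaw",np.radians(43.5-yaw),"q by ang",np.radians(140.4-np.degrees(np.arctan2(t[1],t[0]))),"z",s['tool_pos'][2],"F tool x,y",f[0]*np.cos(y)+f[1]*np.sin(y),f[0]*np.sin(y)-f[1]*np.cos(y),f[2])
E
python3 q.py
```

```text
t 10.95 r 0.12061437652273617 ang 128.2205914604627 yaw 30.920860154407727 q by yaw 0.2195474073743963 q by ang 0.21257077996043972 z 0.06774816539111736 F tool x,y -7.295669162225538 0.7676916347351082 4.900991860927173
```

send_rows(rotation=[[0,0,2.5],[0,0,2.5],[0,0,2.5],[0,0,2.5],[0,0,2.5]], slide=[[0.52,-0.05,0],[0.52,-0.05,0],[0.52,-0.05,0],[0.52,-0.05,0],[0.52,-0.05,0]], hand=[1,1,1,1,1])

```text
t: 11.45
tool_pos: [0.5123, -0.0054, 0.0677]
ee_rot: [-179.9, 0.3, 18.4]
contact_force: [-9.0, -3.9, 7.0]
gripper_width: 0.0002
```

send_rows(rotation=[[0,0,2],[0,0,2]], slide=[[0.42,-0.04,0],[0.42,-0.04,0]], hand=[1,1])

```text
t: 11.65
tool_pos: [0.5201, -0.0018, 0.0676]
ee_rot: [-179.9, 0.3, 14.4]
contact_force: [-9.1, -3.1, 7.1]
gripper_width: 0.0002
```

```bash
python3 q.py
```

```text
t 11.65 r 0.12076470054019366 ang 112.1372559747418 yaw 14.441171979328908 q by yaw 0.5071722257314975 q by ang 0.49327793888911103 z 0.0676312361282837 F tool x,y -9.574437121735158 0.7206801664523503 7.147402695764138
```

```bash
python3 - <<'E'
from h import *
O=np.array([.5656,-.1137])
for c in ("top","side"):
    arm.get_image(c)
    for n in ("idler_post","head_grip"):
      for x in arm.pinpoint(c,n)[:1]:
        d=np.array(x["xyz"][:2])-O; print(c,n,x["xyz"],round(x["conf"],2),"q",2.234+np.radians(5.5)-np.arctan2(d[1],d[0]),np.hypot(*d))
im=arm.get_image("side")[190:350,200:360]
im=(255*(im/255.)**.6).astype(np.uint8)
cv2.imwrite("pics/s2.png",cv2.resize(im[:,:,::-1],(600,600),interpolation=cv2.INTER_CUBIC))
E
python3 q.py
```

```text
top idler_post [0.6813, 0.0061, -0.0016] 0.33 q 1.5271869376546228 0.16654888171344773
side idler_post [0.5365, 0.0009, 0.0741] 0.6 q 0.5105258280247265 0.11823692316700396
side head_grip [0.5672, -0.1137, 0.002] 0.63 q 2.329993108859688 0.0016000000000000458
t 12.0 r 0.12076592873908565 ang 112.20717965115952 yaw 14.52243188482668 q by yaw 0.5057539728307019 q by ang 0.49205754051052275 z 0.06758713408989568 F tool x,y -8.944063732149742 -0.1476686605325117 6.917943203824573
```

View pics/s2.png

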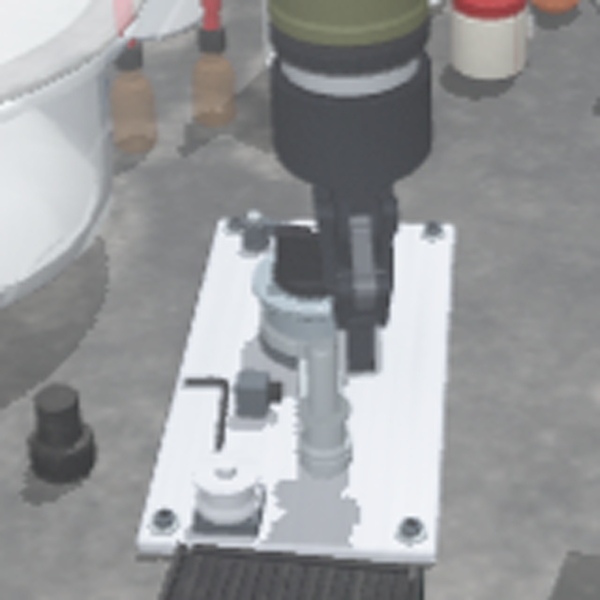

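Side view: the finger end at (362,370) is behind the pin at (322,350–400), q ≈ 0.51. The hex key is clear of the post. On to the stop, gently.

send_rows(rotation=[[0,0,2.5],[0,0,2.5],[0,0,2],[0,0,1]], slide=[[0.52,-0.05,0],[0.52,-0.05,0],[0.42,-0.04,0],[0.21,-0.02,0]], hand=[1,1,1,1])

```text
t: 12.4
tool_pos: [0.5355, 0.0034, 0.0673]
ee_rot: [-179.9, 0.4, 6.5]
contact_force: [-9.4, -1.5, 7.8]
gripper_width: 0.0003
```

```bash
python3 q.py
```

```text
t 12.4 r 0.12086867651006296 ang 104.40024135320616 yaw 6.463095694164689 q by yaw 0.646415924882891 q by ang 0.6283143183098511 z 0.06734294404456183 F tool x,y -9.554034287572334 0.4644083570117745 7.835114095446351
```

send_rows(rotation=[[0,0,0.8],[0,0,0.8],[0,0,0]], slide=[[0.17,-0.02,0],[0.17,-0.02,0],[0,0,0]], hand=[1,1,1])

```text
t: 12.7
tool_pos: [0.5388, 0.0041, 0.0674]
ee_rot: [-179.9, 0.4, 4.9]
contact_force: [-9.9, -1.4, 7.8]
gripper_width: 0.0001
```

send_rows(rotation=[[0,0,0.5],[0,0,0.5],[0,0,0]], slide=[[0.1,-0.01,0],[0.1,-0.01,0],[0,0,0]], hand=[1,1,1])

```text
t: 13.0
tool_pos: [0.5394, 0.0044, 0.0673]
ee_rot: [-179.9, 0.6, 3.9]
contact_force: [-14.9, -2.6, 10.8]
gripper_width: 0.0
```

```bash
python3 q.py
python3 - <<'E'
from h import *
O=np.array([.5656,-.1137])
for c in ("side","top"):
    arm.get_image(c)
    for x in arm.pinpoint(c,"idler_post")[:1]:
        d=np.array(x["xyz"][:2])-O; print(c,x["xyz"],round(x["conf"],2),"q",2.234+np.radians(5.5)-np.arctan2(d[1],d[0]))
E
```

```text
t 13.0 r 0.12102432777706099 ang 102.52073362295788 yaw 3.9180885326709345 q by yaw 0.6908346793377921 q by ang 0.6611179165193689 z 0.06728541501131027 F tool x,y -15.08982936231891 1.5488953597985748 10.767534470812322
side [0.5552, 0.0058, 0.0703] 0.6 q 0.6723862229722202
```

Force jumped from 10 to 15 N while the tool advanced only 0.6 mm, so the arm is on the stop. One last look.

```bash
python3 - <<'E'
from h import *
im=arm.get_image("wrist"); im=(255*(im/255.)**.6).astype(np.uint8)
cv2.imwrite("pics/w6.png",cv2.resize(im[:,:,::-1],(800,600),interpolation=cv2.INTER_CUBIC))
E
python3 q.py
```

```text
t 13.25 r 0.12103327378409273 ang 102.5100998196639 yaw 3.9263864740337193 q by yaw 0.6906898529398741 q by ang 0.6613035113988581 z 0.06728958834171532 F tool x,y -15.254429537075284 0.5639574192764489 11.189344972914377
```

View pics/w6.png

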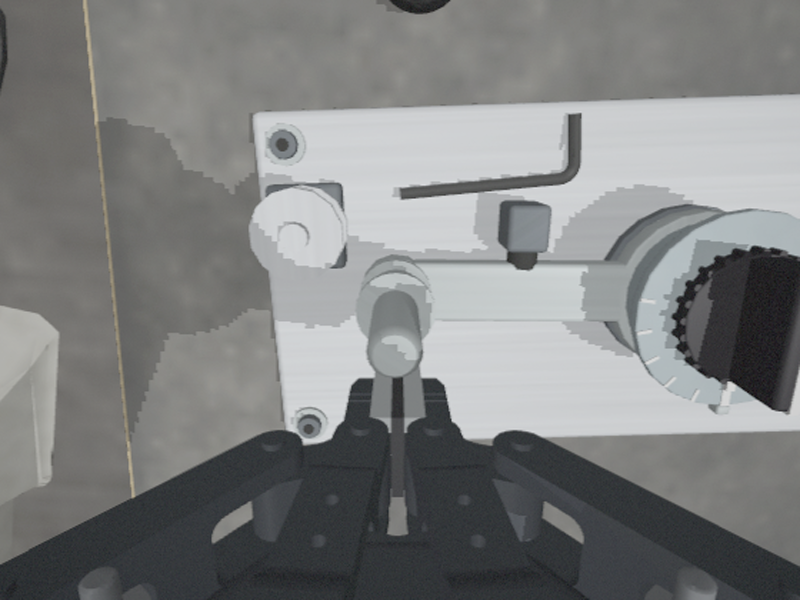

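The arm bar is against the stop's buffer at (523,262) and the post is pressed by the fingertips. The hex key looks unmoved. Only part of the head shows, at the right edge, so I'll project the expected zero-position bar to compare.

Run:
```python
from h import *
i=arm.camera_info("wrist")
O=np.array([.5656,-.1137,0])
for a in (0,5,-5):
    y=np.radians(5.5+a); X=np.array([np.cos(y),np.sin(y),0]);Y=np.array([-np.sin(y),np.cos(y),0])
    out=[]
    for dx,z in ((.022,.06),(-.022,.06),(.022,.082),(-.022,.082)):
        q=i["intrinsics"]@(i["R"]@(O+dx*X+.006*Y+[0,0,z])+i["t"]); out.append((q[:2]/q[2]/.7).round().tolist())
    print(a,out)
y=np.radians(5.5)
q=i["intrinsics"]@(i["R"]@(O+[-.034*np.cos(y),-.034*np.sin(y),.052])+i["t"]);print("zero",q[:2]/q[2]/.7)
arm.get_image("top")
for n in ("hex_key","spare_eyepiece"): print(n,[(x["xyz"],round(x["conf"],2)) for x in arm.pinpoint("wrist",n)[:1]])
```

```text
0 [[750.0, 254.0], [728.0, 379.0], [804.0, 269.0], [774.0, 411.0]]
5 [[744.0, 256.0], [733.0, 380.0], [797.0, 271.0], [781.0, 412.0]]
-5 [[756.0, 252.0], [723.0, 378.0], [812.0, 267.0], [768.0, 410.0]]
zero [724.98052096 399.43451668]
hex_key []
spare_eyepiece [([0.5693, -0.1103, 0.0709], 0.61)]
```

The observed bar foot edge, (752,250)–(728,377), matches the 0° prediction of (750,254)–(728,379). Handing in.

```bash
python3 q.py; python3 -c "
from workcell import arm
print(arm.finish_job())"
```

```text
t 13.4 r 0.12100078418190346 ang 102.52432899600164 yaw 3.922605594500025 q by yaw 0.6907558417363583 q by ang 0.6610551654219178 z 0.06728559492065188 F tool x,y -14.569174781338768 0.41645591835907936 11.217681796615912
the job is handed in; nothing more can be done
None
```

The job is handed in, at 13.4 s of the 42 s. The head is at zero, and the gripper is still pressing the post back against the end stop.

**Torsion head:** I gripped the bar and turned the head about −73° onto the zero mark. After release it was within about 0.5° of zero. In the last wrist picture the bar's foot edge still matched the zero position to a few pixels.

**Sprung arm:** I then pushed the post along its arc with shut fingers. At the end the push force rose from 10 to 15 N while the tool moved only 0.6 mm. In the picture the arm touches the buffer. The holding push is about 15 N, above the 11 N spring.

**Checks that failed or disagreed:**
- **First grip:** it closed above the bar, because the fingertips sat about 20 mm higher than the tool data suggested. I reopened, went 20 mm lower and gripped again.
- **Final angle:** the estimates ranged from 0.66 to 0.69 rad. I take the force jump as the better evidence of the stop.
- **Click:** I never saw the expected force dip before the click in the readings taken at the end of each move. That it clicked is inferred from passing 0.50 rad and reaching the stop.
- **Vertical force:** the wrist also read about 11 N upward while pushing; I did not find the cause.
- **Bystanders:** the hex key looked unmoved in the last picture, and no contact was felt away from the head and post. The last network check for the hex key returned nothing, and for the eyepiece it reported the head instead.

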